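# Put away the slide boxes, vials and jar after a scanner run

### The arm

A 6-joint arm with a two-finger parallel gripper is mounted at the origin on the work surface. World frame = base frame: x ahead of the robot, y to its left, z up, the work surface at z = 0. Lengths are in m, angles in rad, forces in N, time in s.
With the tool pointing down it reaches from about 0.35 to 0.85 m from the base axis. Payload 8.1 kg.
Tool frame: the origin (TCP) lies between the finger pads; the fingertips stand 17 mm ahead of it and the grasp point (between the pads) lies 2 mm behind it; z points along the fingers, y is the line along which they close (so a half turn about z gives the same grasp; the last joint's range is limited). The gripper opens to 93 mm and grips with 3 to 60 N. Pads are 15 mm wide; open, the fingers measure 128 mm over their backs; the gripper's body (75 mm by 188 mm) begins 65 mm behind the grasp point.
Start: joints at [1.071, 0.13, 1.488, -0, 1.523, -0.085], TCP at [0.242, 0.549, 0.199] pointing down, gripper open.
Joint ranges: [-2.96, 2.96], [-0.89, 2.26], [0.02, 2.5], [-1.34, 4.48], [0, 2.73], [-2.66, 2.66]. Speed limits (rad/s): [2.39, 2.39, 2.79, 3.14, 3.14, 3.14].

### API

Orientations are given as a rotation vector (axis times angle).
In Python, from rig import monitor, eyes, ticket gives the robot as it stands. The module is installed in compiled form; this text tells all that it offers.
- The arm moves only by the shell command python3 -m inch 'ROWS' [FORCE]. ROWS is text: rows parted by semicolons, each of 7 numbers parted by spaces: the shift along the tool's x, y, z in mm, then the turn, a rotation vector about the tool's x, y, z in rad, then the finger opening in mm, from 0 to 93. In form: x y z ax ay az gripper; .... A call has 1 to 5 rows; each row shifts and turns the commanded pose from where the row before left it, along the tool's axes as they then stand; what a row does not reach is not made up. A row lasts 1/8 s, in which the tool goes at most 62.5 mm and 10.7 degrees, less where a joint would pass 70% of its speed; a pose out of reach is approached as far as the arm can. A call with a gripper value outside its range is refused whole. The fingers move at their own pace and stop on an object; FORCE is the grip in N (left out, the last holds). Time passes only in rows, so rows that do not move let the fingers close. It gives the time, the measured TCP pose, the force, the opening and the grip force at its end, in the units of the state.
- monitor.observe(): the state, without advancing time (a new reading comes with each control period).
- eyes.capture(name): name is "scene" or "top"; returns the picture (384x512x3 uint8, red, green, blue); there is no depth.
- eyes.camera_model(name): a dict with "vfov" (degrees; the focal length in pixels is half the picture's height over the tangent of half this angle, whatever the lens; pixels are square), "cx", "cy" (the principal point, pixels), "k1" (the pictures are not rectified: a ray, as slopes to the right and down, at radius r is drawn at 1 + k1 r^2 times it, then the intrinsics apply), "R" (3x3) and "t" (3): a world point X has camera coordinates R X + t. Camera axes: x right, y down, z forward; pixel columns grow to the right and rows downward; lengths in m; the calibration is good to about 2 mm. A picture is of the moment at which its call begins. camera_model takes no time and is no camera call.
- ticket.job_done(): hands the job in; it is judged then, once.
The state is a dict: "clock": time; "q": joint angles; "qvel": joint speeds; "effort": joint torques, N m; "tcp_pos": TCP position; "tcp_rot": TCP orientation; "wrist_force": force on the tool from outside, world axes, zero at the start; "torque": the same for the moment, N m; "width": finger opening in m; "grasp_force": force on a finger pad.
Only numpy, scipy, OpenCV 4.12 (cv2) and the standard library are available. Lean on these libraries where they do the work, as an engineer would, in place of code of your own. Each camera call takes 0.05 s, during which the arm holds its last target. There are 200 camera calls.

### The job

Put away what is left on the lab bench after the scanner run: lay the two slide boxes flat, label up, in the low two-bay tray, one in each bay; stand the two slim vials upright in the two-pocket tray, one in each pocket; and stand the squat jar upright in the round dish. Everything must rest on the floor of its place, not on a rim or divider; set each thing down, do not drop it, and leave the beaker and the timer where they are.

Things in the scene. Friction and masses are not known exactly. Their poses are not given: they have to be found in the camera images.
- box_a_c (a point): Slide box: grey rectangular box with a thin dark seam and a paper label on top, 90 long x 36 wide x 34 mm high, about 0.1 kg, lying on the bench with its label up. The point is its centre, 17 mm above its underside; x runs along its 90 mm length, y across its 36 mm width, z up. Both boxes are alike.
- box_b_c (a point): Slide box: grey rectangular box with a thin dark seam and a paper label on top, 90 long x 36 wide x 34 mm high, about 0.1 kg, lying on the bench with its label up. The point is its centre, 17 mm above its underside; x runs along its 90 mm length, y across its 36 mm width, z up. Both boxes are alike.
- vial_a_c (a point): Vial: slim upright round amber vial with a white screw cap, 30 mm in diameter all the way up, 60 mm high, about 0.045 kg. The point is its centre, 30 mm above its underside; z is its upright axis. The two vials are alike and interchangeable.
- vial_b_c (a point): Vial: slim upright round amber vial with a white screw cap, 30 mm in diameter all the way up, 60 mm high, about 0.045 kg. The point is its centre, 30 mm above its underside; z is its upright axis. The two vials are alike and interchangeable.
- jar_c (a point): Jar: squat round amber jar with a wide white screw lid, 56 mm in diameter, 50 mm high, about 0.14 kg, standing upright. The point is its centre, 25 mm above its underside; z is its upright axis.
- slide_tray: Larger, low white tray, outside 118 (x) by 140 mm (y), rims and divider 10 mm high above the bench, walls and floor 4 mm thick. The divider runs along x and makes two bays, each 110 (x) by 64 mm (y) inside, centred at x = 0, y = +34 and -34 mm; a slide box lies lengthwise along x. Origin: centre of its underside, on the bench; z up. Fixed, empty at the start, its yaw varies.
- vial_tray: Smaller, narrow white tray, outside 64 (x) by 124 mm (y), rims and divider 16 mm high above the bench, walls and floor 4 mm thick. The divider runs along x and makes two pockets, each 56 by 56 mm inside, centred at x = 0, y = +30 and -30 mm. Origin: centre of its underside, on the bench; z up. Fixed, empty at the start, its yaw varies.
- dish: Round dish: shallow white round dish, 94 mm outside and 86 mm inside diameter, rim 9 mm high above the bench, floor 3 mm thick. The origin is the centre of its underside, on the bench; z up. Fixed, empty at the start, its yaw varies.
- beaker_c (a point): Bystander: small glass beaker, 42 mm in diameter, 58 mm high, with blue pipette tips in it, standing loose between two of the trays. The point is its centre, 29 mm above its underside. Leave it alone.
- timer_c (a point): Bystander: dark flat bench timer, 60 x 44 x 20 mm, lying loose between two of the trays. The point is its centre, 10 mm above its underside. Leave it alone.

How it is judged:
At the end, for the whole second after the job is handed in: One slide box flat in each bay (centre within 18 mm of the bay's along each tray axis), one vial upright in each pocket (within 16 mm), the jar upright in the dish (within 18 mm of its centre); each down on the floor within 2.5 mm, tilt under 0.05 (boxes), 0.08 (vials), 0.06 rad (jar); all at rest (((x of box_a_c in the frame of slide_tray between -0.018 and 0.018 m and y of box_a_c in the frame of slide_tray between 0.016 and 0.052 m and z of box_a_c in the frame of slide_tray between 0.016 and 0.0235 m and angle between each of box_a_c, box_b_c's own z axis and vertical below 0.05 rad and x of box_b_c in the frame of slide_tray between -0.018 and 0.018 m and y of box_b_c in the frame of slide_tray between -0.052 and -0.016 m and z of box_b_c in the frame of slide_tray between 0.016 and 0.0235 m) or (x of box_b_c in the frame of slide_tray between -0.018 and 0.018 m and y of box_b_c in the frame of slide_tray between 0.016 and 0.052 m and z of box_b_c in the frame of slide_tray between 0.016 and 0.0235 m and angle between each of box_b_c, box_a_c's own z axis and vertical below 0.05 rad and x of box_a_c in the frame of slide_tray between -0.018 and 0.018 m and y of box_a_c in the frame of slide_tray between -0.052 and -0.016 m and z of box_a_c in the frame of slide_tray between 0.016 and 0.0235 m)) and ((x of vial_a_c in the frame of vial_tray between -0.016 and 0.016 m and y of vial_a_c in the frame of vial_tray between 0.014 and 0.046 m and z of vial_a_c in the frame of vial_tray between 0.03 and 0.0365 m and angle between each of vial_a_c, vial_b_c's own z axis and vertical below 0.08 rad and x of vial_b_c in the frame of vial_tray between -0.016 and 0.016 m and y of vial_b_c in the frame of vial_tray between -0.046 and -0.014 m and z of vial_b_c in the frame of vial_tray between 0.03 and 0.0365 m) or (x of vial_b_c in the frame of vial_tray between -0.016 and 0.016 m and y of vial_b_c in the frame of vial_tray between 0.014 and 0.046 m and z of vial_b_c in the frame of vial_tray between 0.03 and 0.0365 m and angle between each of vial_b_c, vial_a_c's own z axis and vertical below 0.08 rad and x of vial_a_c in the frame of vial_tray between -0.016 and 0.016 m and y of vial_a_c in the frame of vial_tray between -0.046 and -0.014 m and z of vial_a_c in the frame of vial_tray between 0.03 and 0.0365 m)) and horizontal distance between jar_c and dish below 0.018 m and z of jar_c in the frame of dish between 0.024 and 0.0305 m and angle between jar_c's own z axis and vertical below 0.06 rad and linear speed of each of box_a, box_b, vial_a, vial_b, jar below 0.01 m/s); the robot touches nothing.
It fails at once if a thing was dropped or thrown: it moved faster than 0.7 m/s while not held (a fall of more than about 25 mm) ((contact force between the fingers and box_a below 0.02 N and linear speed of box_a above 0.7 m/s) or (contact force between the fingers and box_b below 0.02 N and linear speed of box_b above 0.7 m/s) or (contact force between the fingers and vial_a below 0.02 N and linear speed of vial_a above 0.7 m/s) or (contact force between the fingers and vial_b below 0.02 N and linear speed of vial_b above 0.7 m/s) or (contact force between the fingers and jar below 0.02 N and linear speed of jar above 0.7 m/s)).
It fails at once if the beaker or the timer was shifted by more than 20 mm or tipped by more than 0.3 rad (distance of any of beaker_c, timer_c from where it was at the start of the episode above 0.02 m or angle between any of beaker_c, timer_c's own z axis and vertical above 0.3 rad).
It also fails if it takes over 120 s, if anything falls off the work surface, if the arm or the gripper's body presses on something with over 40 N, if the wrist force passes 120 N, or if a joint passes its speed limit or range.

## Working session

There is one attempt and no reset: what is moved stays moved. The work goes in short steps, Python scripts to look and compute and a shell command to move; the robot and the scene stay as the last step left them, time stands still between calls to the robot, and variables do not carry over. Pictures are saved under pics/ and viewed, at most 14 in all, crops included, and the job is handed in when it is done.

```bash
mkdir -p pics
cat > h.py <<'E'
import numpy as np, cv2
from rig import monitor, eyes, ticket
from scipy.spatial.transform import Rotation as Ro
def K(n):
    m=eyes.camera_model(n); f=192/np.tan(np.radians(m['vfov'])/2)
    return m,f,np.array(m['R']),np.array(m['t'])
def cast(n,uv,z):
    m,f,R,t=K(n); uv=np.atleast_2d(uv).astype(float)
    d=(uv-[m['cx'],m['cy']])/f; s=d.copy()
    for _ in range(30): s=d/(1+m['k1']*(s**2).sum(1,keepdims=True))
    r=np.c_[s,np.ones(len(s))]@R; o=-R.T@t
    return o+r*((z-o[2])/r[:,2])[:,None]
def proj(n,X):
    m,f,R,t=K(n); c=np.atleast_2d(X)@R.T+t; s=c[:,:2]/c[:,2:]
    return s*(1+m['k1']*(s**2).sum(1,keepdims=True))*f+[m['cx'],m['cy']]
def snap(n,name):
    im=eyes.capture(n); cv2.imwrite(f'pics/{name}.png',im[:,:,::-1]); return im
E
python3 - <<'E'
from h import *
for n in('scene','top'):
    snap(n,n+'0'); m=eyes.camera_model(n); print(m); print(-np.array(m['R']).T@m['t'])
print(monitor.observe())
E
```

```text
{'vfov': 56.86328923658638, 'cx': 246.6543160648022, 'cy': 193.6659896205675, 'k1': -0.017063956276295762, 'R': array([[-0.64185079,  0.76682433, -0.00283028],
       [ 0.49157054,  0.40861824, -0.76901856],
       [-0.58854563, -0.49498645, -0.63922019]]), 't': array([ 0.3051301 , -0.22649515,  1.15033502])}
[0.984211   0.42796911 0.562002  ]
{'vfov': 56.711316671373666, 'cx': 258.0578388385538, 'cy': 188.53731405219568, 'k1': 0.004952421938038583, 'R': array([[-9.43053143e-04, -9.99900694e-01,  1.40610119e-02],
       [-9.92447035e-01, -7.89031356e-04, -1.22671349e-01],
       [ 1.22670262e-01, -1.40704951e-02, -9.92347735e-01]]), 't': array([0.00473063, 0.51959104, 0.98146794])}
[0.39527412 0.01894987 1.0376299 ]
{'clock': 0.1, 'q': array([ 1.07058472e+00,  1.31075917e-01,  1.48916516e+00, -3.00665478e-06,
        1.52298859e+00, -8.53699398e-02]), 'qvel': array([-0.00111449, -0.00148116, -0.0013246 ,  0.00115383,  0.00042578,
        0.00126739]), 'effort': array([ 1.32325378e-03, -5.61345112e+01, -4.93093729e+01,  7.70126260e-02,
        2.92678090e-02, -6.83876260e-05]), 'tcp_pos': array([0.24153204, 0.54864981, 0.19840104]), 'tcp_rot': array([-6.46872103e-01, -3.07379316e+00,  2.46297154e-03]), 'wrist_force': array([-0.36671992, -0.12329665, -0.45725932]), 'torque': array([ 0.00042071, -0.01039589,  0.01318055]), 'grasp_force': 0.0, 'width': 0.092947763216239}
```

View pics/top0.png

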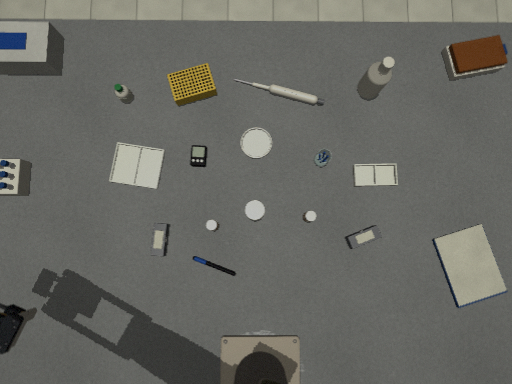

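View pics/scene0.png

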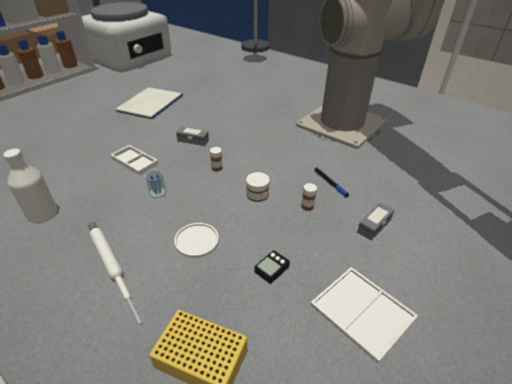

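The top view shows the slide tray (137,165), vial tray (376,175), dish (256,142), jar (255,210), vials (211,225) and (310,216), boxes (159,239) and (364,237), timer (199,155) and beaker (322,158). The scene view agrees with it.

```bash
cat > meas.py <<'E'
from h import *
def blob(im,c,r,th,z,n='top'):
    x0,y0=c[0]-r,c[1]-r
    p=cv2.resize(im[y0:y0+2*r,x0:x0+2*r],None,fx=4,fy=4,interpolation=cv2.INTER_CUBIC).min(2)
    cs,_=cv2.findContours((p>th).astype(np.uint8),cv2.RETR_EXTERNAL,cv2.CHAIN_APPROX_NONE)
    c=max(cs,key=cv2.contourArea)[:,0]
    uv=(c+.5)/4-.5+[x0,y0]
    P=cast(n,uv,z)[:,:2]
    (a,b),(w,h),ang=cv2.minAreaRect((P*1000).astype(np.float32))
    if w<h: w,h,ang=h,w,ang+90   # ang: long axis world yaw (deg)
    M=cv2.moments((P*10000).astype(np.float32)); 
    return np.round([a,b,w,h,(ang+90)%180-90,M['m10']/M['m00']/10,M['m01']/M['m00']/10],1)
L=dict(slide=((137,165),36,130,.010),vialtray=((376,175),30,130,.016),dish=((256,142),22,130,.009),jar=((255,210),16,130,.05),
 v1=((211,225),10,130,.06),v2=((310,216),10,130,.06),b1=((159,239),20,130,.034),b2=((364,237),20,130,.034))
if __name__=='__main__':
    im=eyes.capture('top')
    for k,a in L.items(): print(k,blob(im,*a))
    print(np.round(cast('top',[[199,155],[322,158]],.03),3))
    b=np.hstack([cv2.resize(im[y-22:y+22,x-22:x+22],(380,380),interpolation=cv2.INTER_CUBIC) for x,y in((159,239),(364,237))])
    cv2.imwrite('pics/boxes.png',b[:,:,::-1])
E
python3 meas.py
```

```text
slide [592.  359.9 141.9 119.5  81.1 592.  359.8]
vialtray [ 564.8 -338.9  125.3   64.6  -89.   564.9 -339. ]
dish [661.1  10.7  93.3  93.2  54.4 660.7  10.4]
jar [458.8  15.2  55.6  54.9  90.  458.9  15.2]
v1 [417.1 134.   28.6  27.9 -89.2 417.2 134.1]
v2 [ 441.9 -139.3   30.3   27.4   90.   441.7 -139.3]
b1 [377.5 283.2  48.8  24.1  -4.4 377.5 283.3]
b2 [ 383.8 -293.9   49.7   23.6  -68.8  383.9 -294.1]
[[ 0.617  0.175  0.03 ]
 [ 0.609 -0.18   0.03 ]]
```

View pics/boxes.png

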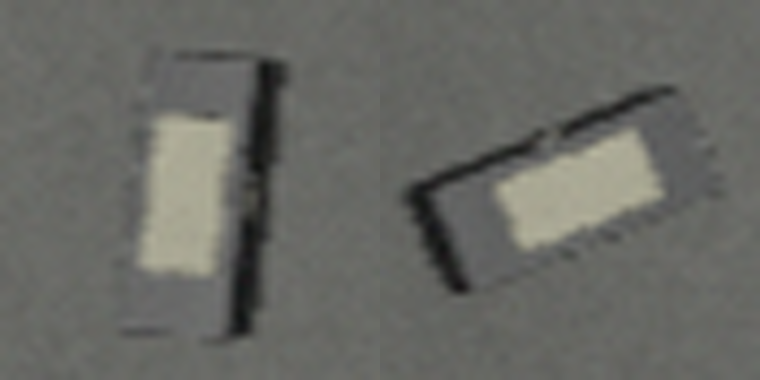

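```bash
cat > plan.py <<'E'
# usage: plan.py x y z yaw(deg of tool y)  (mm) ... prints turn now and the shift in the tool axes after it
import sys; from h import *
s=monitor.observe(); x,y,z,yaw=map(float,sys.argv[1:5])
R=Ro.from_rotvec(s['tcp_rot']); p=s['tcp_pos']*1000
t=np.radians(yaw); Y=np.array([np.cos(t),np.sin(t),0]); Z=np.array([0,0,-1.])
D=[Ro.from_matrix(np.c_[np.cross(k*Y,Z),k*Y,Z]) for k in(1,-1)]
D=min(D,key=lambda d:(R.inv()*d).magnitude())
print('turn',np.round((R.inv()*D).as_rotvec(),3),'shift',np.round(D.inv().apply(np.array([x,y,z])-p),1))
print('pos',p.round(1),'w',round(s['width']*1000,1),'gf',round(s['grasp_force'],1),'q6',s['q'][5].round(2),'t',s['clock'])
E
python3 plan.py 377.5 283.3 120 85.6
```

```text
turn [-0.001 -0.    -0.338] shift [-155.9 -254.2   78.5]
pos [241.6 548.7 198.5] w 93.2 gf 0.0 q6 -0.09 t 0.15
```

```bash
python3 -m inch '0 0 0 0 0 -0.169 70; 0 0 0 0 0 -0.169 70; -26 -42 13 0 0 0 70; -26 -42 13 0 0 0 70; -26 -42 13 0 0 0 70' 25; python3 -m inch '-26 -42 13 0 0 0 70; -26 -42 13 0 0 0 70; -26 -44 13 0 0 0 70; 0 0 0 0 0 0 70; 0 0 0 0 0 0 70'; python3 plan.py 377.5 283.3 29 85.6
```

```text
clock: 0.78
tcp_pos: [0.3102, 0.4161, 0.1596]
tcp_rot: [-0.12, -3.139, 0.001]
wrist_force: [-0.3, 0.8, 0.6]
width: 0.07
grasp_force: 0.0
clock: 1.4
tcp_pos: [0.3778, 0.2842, 0.1215]
tcp_rot: [-0.122, -3.139, -0.001]
wrist_force: [0.9, -0.5, 0.5]
width: 0.0698
grasp_force: 0.0
turn [ 0.    -0.    -0.001] shift [ 0.2 -0.9 92.5]
pos [377.8 284.2 121.5] w 69.8 gf 0.0 q6 -0.96 t 1.4
```

```bash
python3 -m inch '0 -1 30 0 0 0 70; 0 0 30 0 0 0 70; 0 0 20 0 0 0 70; 0 0 12 0 0 0 70; 0 0 0 0 0 0 70'; python3 -m inch '0 0 0 0 0 0 25; 0 0 0 0 0 0 25; 0 0 0 0 0 0 25; 0 0 0 0 0 0 25; 0 0 0 0 0 0 25'; python3 plan.py 598 397.4 150 81.1
```

```text
clock: 2.02
tcp_pos: [0.377, 0.2835, 0.0289]
tcp_rot: [-0.119, -3.138, 0.001]
wrist_force: [-0.0, 0.3, -0.0]
width: 0.0703
grasp_force: 0.0
clock: 2.65
tcp_pos: [0.3778, 0.2829, 0.0295]
tcp_rot: [0.121, 3.139, 0.0]
wrist_force: [-0.5, -0.5, -0.2]
width: 0.0266
grasp_force: 0.0
turn [0.    0.    0.078] shift [-199.8  147.2 -120.5]
pos [377.8 282.9  29.5] w 26.6 gf 0.0 q6 -0.96 t 2.65
```

Run:
```python
from h import *
a=snap('scene','s1'); t=snap('top','t1')
c=cv2.resize(a[150:300,290:490],(720,540),interpolation=cv2.INTER_CUBIC); cv2.imwrite('pics/s1c.png',c[:,:,::-1])
print(monitor.observe()['width'])
```

```text
0.025582436573710177
```

View pics/s1c.png

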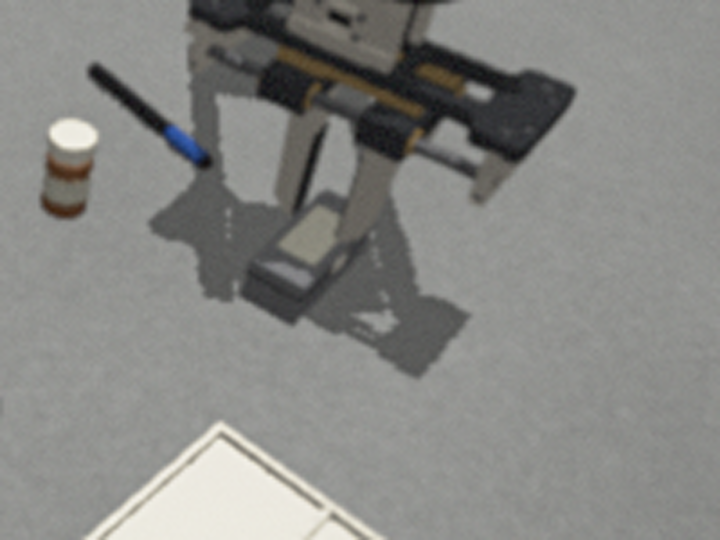

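The picture shows the box about (300,250) in the crop with both finger ends near its top, at a gap that looks narrower than the box. I'll check the projected fingertip positions.

Run:
```python
from h import *
s=monitor.observe(); R=Ro.from_rotvec(s['tcp_rot']).as_matrix(); p=s['tcp_pos']
f=lambda X:((proj('scene',X)-[290,150])*3.6).round()
for z in(-.017,0,.017): print(z,[f(p+R@[0,sgn*s['width']/2,z]).tolist() for sgn in(1,-1)])
for dx in(-45,45):
  for dy in(-18,18):
    a=np.radians(-4.4); X=np.array([.3775+(dx*np.cos(a)-dy*np.sin(a))/1000,.2833+(dx*np.sin(a)+dy*np.cos(a))/1000,.034]); print(dx,dy,f(X).tolist())
im=cv2.imread('pics/s1.png')[:,:,::-1]
from meas import blob
print(blob(im,(375,218),22,125,.034,'scene'))
```

```text
-0.017 [[[333.0, 233.0]], [[294.0, 213.0]]]
0 [[[326.0, 254.0]], [[288.0, 234.0]]]
0.017 [[[319.0, 274.0]], [[282.0, 254.0]]]
-45 -18 [[319.0, 189.0]]
-45 18 [[372.0, 216.0]]
45 -18 [[244.0, 261.0]]
45 18 [[299.0, 292.0]]
[350.9 232.5  40.4  32.2  27.  351.1 232.5]
```

Run:
```python
from h import *
a=cv2.imread('pics/s1.png'); t=cv2.imread('pics/t1.png')
c=cv2.resize(a[185:245,350:415],(600,554),interpolation=cv2.INTER_CUBIC)
c=cv2.convertScaleAbs(c,alpha=1.8)
s=monitor.observe(); R=Ro.from_rotvec(s['tcp_rot']).as_matrix(); p=s['tcp_pos']
for sg in(1,-1):
  for k in(0,17.5):
    q=[((proj('scene',p+R@[0,sg*(s['width']/2+k/1000),z])[0]-[350,185])*9.23).astype(int).tolist() for z in(-.04,.017)]
    cv2.line(c,q[0],q[1],(0,0,255) if sg>0 else (255,0,0),1)
cv2.imwrite('pics/z1.png',c)
```

```text
(no output)
```

View pics/z1.png

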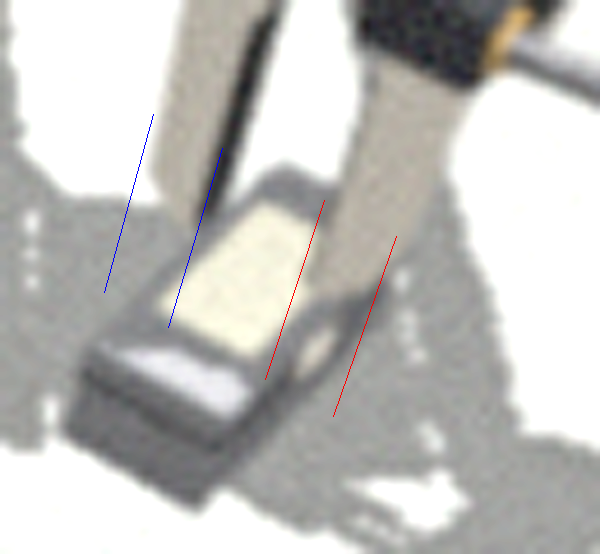

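Finger ends show above the box top, with the latch on its side uncovered. So the real fingertips are roughly 30 mm higher than the stated geometry implies. I'll open, probe downwards carefully, and re-check.

```bash
python3 -m inch '0 0 0 0 0 0 70; 0 0 0 0 0 0 70; 0 0 0 0 0 0 70; 0 0 0 0 0 0 70; 0 0 6 0 0 0 70'; python3 -m inch '0 0 5 0 0 0 70; 0 0 5 0 0 0 70; 0 0 4 0 0 0 70; 0 0 0 0 0 0 70; 0 0 0 0 0 0 70'
python3 - <<'E'
from h import *
a=snap('scene','s2'); t=snap('top','t2')
s=monitor.observe(); print(s['wrist_force'],s['tcp_pos'])
c=cv2.resize(a[170:250,340:420],(400,400),interpolation=cv2.INTER_CUBIC)
d=cv2.resize(t[200:280,120:200],(400,400),interpolation=cv2.INTER_CUBIC)
cv2.imwrite('pics/z2.png',cv2.convertScaleAbs(np.hstack([c,d])[:,:,::-1],alpha=1.7))
E
```

```text
clock: 3.38
tcp_pos: [0.3782, 0.2832, 0.0236]
tcp_rot: [0.121, 3.138, 0.001]
wrist_force: [0.3, 0.6, 0.2]
width: 0.0686
grasp_force: 0.0
clock: 4.0
tcp_pos: [0.3779, 0.283, 0.0094]
tcp_rot: [0.121, 3.139, 0.0]
wrist_force: [0.1, 0.5, 0.2]
width: 0.0697
grasp_force: 0.0
[ 0.13109293 -0.87546244 -0.00611921] [0.37799859 0.28304201 0.00959471]
```

View pics/z2.png

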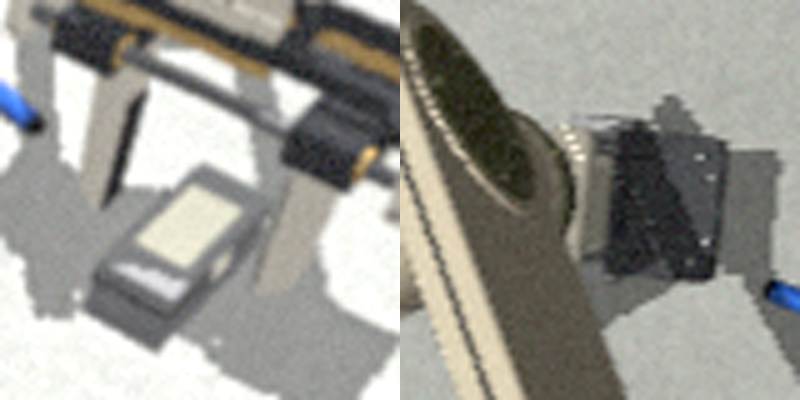

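Now the fingers straddle the box (right tip at scene px 395,228, left tip at 361,211), with the TCP reading 9.6 mm and no contact. So the height offset is real. I'll estimate it.

Run:
```python
from h import *
for z in(0,.005,.01,.015,.02,.025,.03):
    print(z,cast('scene',[[391.5,228.5],[395,228.5],[361,211],[358.,209]],z)[:,:2].round(3).tolist())
```

```text
0 [[0.354, 0.318], [0.349, 0.324], [0.344, 0.24], [0.342, 0.231]]
0.005 [[0.36, 0.319], [0.355, 0.325], [0.35, 0.241], [0.348, 0.233]]
0.01 [[0.365, 0.32], [0.36, 0.326], [0.356, 0.243], [0.354, 0.234]]
0.015 [[0.371, 0.321], [0.366, 0.326], [0.361, 0.245], [0.359, 0.236]]
0.02 [[0.376, 0.322], [0.372, 0.327], [0.367, 0.246], [0.365, 0.238]]
0.025 [[0.382, 0.323], [0.377, 0.328], [0.373, 0.248], [0.371, 0.24]]
0.03 [[0.388, 0.324], [0.383, 0.329], [0.378, 0.25], [0.377, 0.241]]
```

```bash
python3 -m inch '0 0 5 0 0 0 70; 0 0 5 0 0 0 70; 0 0 0 0 0 0 70'; for i in 1; do python3 -m inch '0 0 3 0 0 0 70; 0 0 3 0 0 0 70; 0 0 0 0 0 0 70'; done | grep -E 'tcp_pos|wrist'; python3 plan.py 377.5 283.3 29 85.6
```

```text
clock: 4.47
tcp_pos: [0.3772, 0.2826, -0.0014]
tcp_rot: [-0.121, -3.138, 0.001]
wrist_force: [-0.2, 0.1, 0.6]
width: 0.07
grasp_force: 0.0
tcp_pos: [0.3775, 0.2828, -0.007]
wrist_force: [-0.3, 0.1, 0.1]
turn [-0. -0. -0.] shift [  0.1   0.5 -36. ]
pos [377.5 282.8  -7. ] w 69.9 gf 0.0 q6 -0.96 t 4.85
```

```bash
python3 -m inch '0 0 2 0 0 0 70; 0 0 0 0 0 0 70' | grep -E 'tcp_pos|wrist';  python3 -m inch '0 0 2 0 0 0 70; 0 0 0 0 0 0 70' | grep -E 'tcp_pos|wrist'
```

```text
tcp_pos: [0.3777, 0.2829, -0.0088]
wrist_force: [0.2, -0.5, 0.4]
tcp_pos: [0.3776, 0.2828, -0.0108]
wrist_force: [0.6, -0.0, 0.2]
```

```bash
python3 -m inch '0 0 1 0 0 0 70; 0 0 0 0 0 0 70' | grep -E 'tcp_pos|wrist';  python3 -m inch '0 0 1 0 0 0 70; 0 0 0 0 0 0 70' | grep -E 'tcp_pos|wrist'; python3 -m inch '0 0 1 0 0 0 70; 0 0 0 0 0 0 70' | grep -E 'tcp_pos|wrist'
```

```text
tcp_pos: [0.3777, 0.2829, -0.0117]
wrist_force: [0.9, 0.1, 0.3]
tcp_pos: [0.3777, 0.2829, -0.0127]
wrist_force: [-0.2, 0.0, -0.1]
tcp_pos: [0.3777, 0.2829, -0.0138]
wrist_force: [0.6, 1.0, -0.4]
```

```bash
python3 -m inch '0 0 1 0 0 0 70; 0 0 0 0 0 0 70' | grep -E 'tcp_pos|wrist';  python3 -m inch '0 0 1 0 0 0 70; 0 0 0 0 0 0 70' | grep -E 'tcp_pos|wrist'
```

```text
tcp_pos: [0.3777, 0.2829, -0.0148]
wrist_force: [-0.2, -0.2, 0.4]
tcp_pos: [0.3777, 0.2829, -0.0158]
wrist_force: [0.2, -0.8, -0.5]
```

```bash
python3 -m inch '0 0 1 0 0 0 70; 0 0 0 0 0 0 70' | grep -E 'tcp_pos|wrist';  python3 -m inch '0 0 1 0 0 0 70; 0 0 0 0 0 0 70' | grep -E 'tcp_pos|wrist'
python3 - <<'E'
from h import *
a=snap('scene','s3')
c=cv2.resize(a[170:250,340:420],(600,600),interpolation=cv2.INTER_CUBIC)
cv2.imwrite('pics/z3.png',cv2.convertScaleAbs(c[:,:,::-1],alpha=1.7))
E
```

```text
tcp_pos: [0.3777, 0.2829, -0.0168]
wrist_force: [-0.9, 0.1, -0.5]
tcp_pos: [0.3777, 0.2829, -0.0178]
wrist_force: [-0.1, 0.5, -0.3]
```

View pics/z3.png

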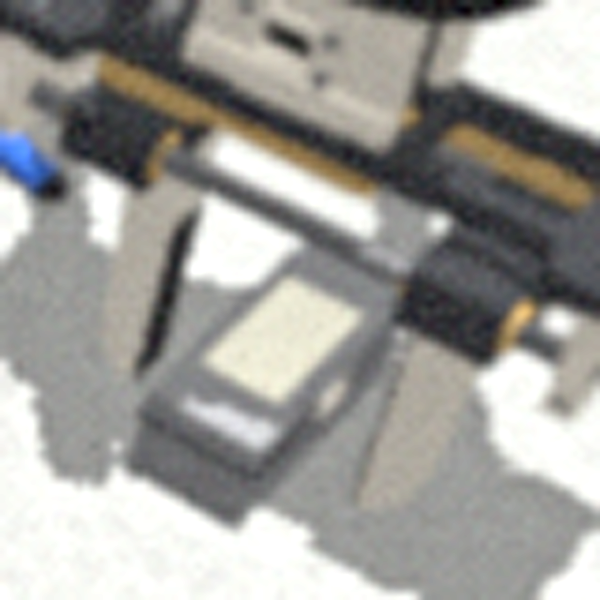

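```bash
python3 - <<'E'
from h import *
for z in(-.005,0,.005,.01,.015):
    print(z,cast('scene',[[388.5,237],[390.,237.5],[358.7,220]],z)[:,:2].round(3).tolist())
E
python3 -m inch '0 0 1 0 0 0 70; 0 0 0 0 0 0 70' | grep -E 'tcp_pos|wrist'
```

```text
-0.005 [[0.378, 0.322], [0.377, 0.325], [0.37, 0.248]]
0 [[0.383, 0.323], [0.382, 0.326], [0.376, 0.249]]
0.005 [[0.388, 0.324], [0.388, 0.327], [0.381, 0.251]]
0.01 [[0.394, 0.325], [0.393, 0.328], [0.386, 0.252]]
0.015 [[0.399, 0.326], [0.398, 0.329], [0.392, 0.254]]
tcp_pos: [0.3777, 0.2828, -0.0188]
wrist_force: [0.3, 0.1, -0.4]
```

```bash
python3 -m inch '0 0 1 0 0 0 70; 0 0 0 0 0 0 70' | grep -E 'tcp_pos|wrist';  python3 -m inch '0 0 1 0 0 0 70; 0 0 0 0 0 0 70' | grep -E 'tcp_pos|wrist'
```

```text
tcp_pos: [0.3778, 0.283, -0.019]
wrist_force: [-4.2, -1.9, 8.3]
tcp_pos: [0.3779, 0.283, -0.0191]
wrist_force: [-8.6, -5.2, 20.1]
```

```bash
python3 -m inch '0 0 1 0 0 0 70; 0 0 0 0 0 0 70' | grep -E 'tcp_pos|wrist';  python3 -m inch '0 0 1 0 0 0 70; 0 0 0 0 0 0 70' | grep -E 'tcp_pos|wrist'
```

```text
tcp_pos: [0.3779, 0.283, -0.0191]
wrist_force: [-13.2, -9.8, 31.9]
tcp_pos: [0.378, 0.283, -0.0192]
wrist_force: [-19.1, -13.0, 44.6]
```

Bench contact comes at a reading of -19 mm, so fingertip height = reading + 19 mm. I'll raise to tip 12 mm and grip.

```bash
python3 -m inch '0 0 -5 0 0 0 70; 0 0 -5 0 0 0 70; 0 0 -6 0 0 0 70; 0 0 0 0 0 0 70'|grep -E 'tcp_pos|wrist'; python3 -m inch '0 0 0 0 0 0 30; 0 0 0 0 0 0 30; 0 0 0 0 0 0 30; 0 0 0 0 0 0 30; 0 0 0 0 0 0 30' 25; python3 plan.py 598 397.4 120 81.1
```

```text
tcp_pos: [0.3781, 0.2831, -0.0063]
wrist_force: [-0.1, -0.5, 0.6]
clock: 9.52
tcp_pos: [0.3776, 0.2828, -0.0068]
tcp_rot: [-0.121, -3.139, 0.0]
wrist_force: [-0.5, 0.2, -1.1]
width: 0.0358
grasp_force: 25.0
turn [-0.    -0.     0.079] shift [-200.   147.3 -126.8]
pos [377.6 282.8  -6.8] w 35.8 gf 25.0 q6 -0.96 t 9.525
```

Gripped at 35.8 mm and 25 N. Lift to reading 90 (box underside about 97 mm), then travel.

```bash
python3 -m inch '0 0 -12 0 0 0 30; 0 0 -25 0 0 0 30; 0 0 -30 0 0 0 30; 0 0 -30 0 0 0 30; 0 0 0 0 0 0.078 30'|grep -E 'tcp_pos|width|grasp'; python3 -m inch '-40 29 0 0 0 0 30; -40 29 0 0 0 0 30; -40 29 0 0 0 0 30; -40 29 0 0 0 0 30; -40 31 0 0 0 0 30'|grep -E 'tcp_pos|width|grasp';python3 -m inch '0 0 0 0 0 0 30; 0 0 0 0 0 0 30';  python3 plan.py 598 397.4 -2.8 81.1
```

```text
tcp_pos: [0.3799, 0.2842, 0.0944]
width: 0.0356
grasp_force: 25.0
tcp_pos: [0.5995, 0.398, 0.0912]
width: 0.0362
grasp_force: 25.0
clock: 11.02
tcp_pos: [0.5976, 0.3971, 0.0902]
tcp_rot: [-0.243, -3.131, 0.001]
wrist_force: [-1.0, 0.4, -0.6]
width: 0.0358
grasp_force: 25.0
turn [-0.001 -0.001  0.001] shift [-0.4  0.4 93. ]
pos [597.6 397.1  90.2] w 35.8 gf 25.0 q6 -0.9 t 11.025
```

```bash
python3 -m inch '0 0 30 0 0 0 30; 0 0 30 0 0 0 30; 0 0 18 0 0 0 30; 0 0 8 0 0 0 30; 0 0 0 0 0 0 30'|grep -E 'tcp_pos|wrist'; python3 -m inch '0 0 3 0 0 0 30; 0 0 2 0 0 0 30; 0 0 1 0 0 0 30; 0 0 0.5 0 0 0 30; 0 0 0 0 0 0 30'
```

```text
tcp_pos: [0.598, 0.3973, 0.0049]
wrist_force: [-0.2, 0.4, -0.6]
clock: 12.28
tcp_pos: [0.598, 0.3973, -0.0022]
tcp_rot: [-0.243, -3.132, 0.0]
wrist_force: [-0.2, -0.1, -1.1]
width: 0.0355
grasp_force: 25.0
```

```bash
python3 -m inch '0 0 0.5 0 0 0 30; 0 0 0.5 0 0 0 30; 0 0 0 0 0 0 30'|grep -E 'tcp_pos|wrist'; python3 -m inch '0 0 0 0 0 0 42; 0 0 0 0 0 0 48; 0 0 0 0 0 0 48; 0 0 0 0 0 0 48'; python3 -m inch '0 0 -20 0 0 0 48; 0 0 -30 0 0 0 48; 0 0 -45 0 0 0 60; 0 0 0 0 0 0 70; 0 0 0 0 0 0 70' | grep tcp_pos; python3 plan.py 441.7 -139.3 100 0
```

```text
tcp_pos: [0.5982, 0.3974, -0.0027]
wrist_force: [-1.6, -1.0, 3.4]
clock: 13.15
tcp_pos: [0.598, 0.3973, -0.0033]
tcp_rot: [-0.243, -3.132, 0.0]
wrist_force: [0.1, 0.0, 0.5]
width: 0.048
grasp_force: 0.0
tcp_pos: [0.5984, 0.3975, 0.0931]
turn [0.002 0.    1.416] shift [-536.8 -156.7   -6.9]
pos [598.4 397.5  93.1] w 69.5 gf 0.0 q6 -0.9 t 13.775
```

```bash
python3 plan.py 383.9 -294 90 21.2
```

```text
turn [1.000e-03 1.000e-03 1.046e+00] shift [-567.1 -450.1    3.1]
pos [598.4 397.5  93.1] w 69.5 gf 0.0 q6 -0.9 t 13.775
```

```bash
python3 -m inch '0 0 0 0 0 0.174 70; 0 0 0 0 0 0.174 70; 0 0 0 0 0 0.174 70; 0 0 0 0 0 0.174 70; 0 0 0 0 0 0.174 70'|grep tcp_pos; python3 -m inch '0 0 0 0 0 0.176 70; -40.5 -32 0 0 0 0 70; -40.5 -32 0 0 0 0 70; -40.5 -32 0 0 0 0 70; -40.5 -32 0 0 0 0 70'|grep tcp_pos; python3 -m inch '-40.5 -32 0 0 0 0 70; -40.5 -32 0 0 0 0 70; -40.5 -32 0 0 0 0 70; -40.5 -32 0 0 0 0 70; -40.5 -32 0 0 0 0 70'|grep tcp_pos; python3 -m inch '-40.5 -32 0 0 0 0 70; -40.5 -32 0 0 0 0 70; -40.5 -32 0 0 0 0 70; -40.5 -32 0 0 0 0 70; -40.5 -34 0 0 0 0 70'|grep tcp_pos; python3 -m inch '0 0 0 0 0 0 70; 0 0 0 0 0 0 70' |grep tcp_pos; python3 plan.py 383.9 -294 -7 21.2
python3 - <<'E'
from h import *
from meas import *
im=snap('top','t3'); print(blob(im,*L['slide'][:2],130,.034) if 0 else ''); print(blob(im,(128,164),12,140,.038))
c=cv2.resize(im[130:200,90:190],(700,490),interpolation=cv2.INTER_CUBIC); cv2.imwrite('pics/z4.png',c[:,:,::-1])
E
```

```text
tcp_pos: [0.5969, 0.3967, 0.0898]
tcp_pos: [0.5354, 0.1982, 0.0903]
tcp_pos: [0.4595, -0.0479, 0.0906]
tcp_pos: [0.382, -0.2948, 0.0907]
tcp_pos: [0.3828, -0.2931, 0.0907]
turn [-0.001 -0.002 -0.001] shift [-1.2  0.7 97.7]
pos [ 382.8 -293.1   90.7] w 70.1 gf 0.0 q6 -1.13 t 16.525

[5.904e+02 3.566e+02 6.860e+01 3.180e+01 2.000e-01 5.870e+02 3.547e+02]
```

View pics/z4.png

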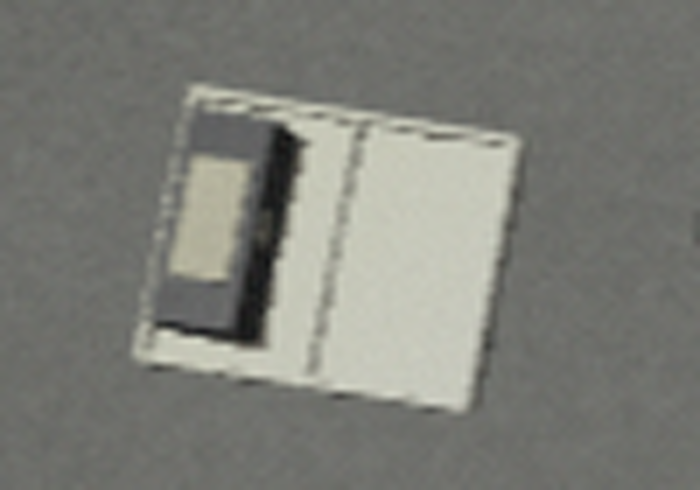

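The first box lies flat in the left bay, label centre at about (120,161) in the top picture. Now box 2.

```bash
python3 -c "
from h import *
print(cast('top',[[120.1,161.1]],.038)*1000)"; python3 -m inch '-1 1 30 0 0 0 70; 0 0 30 0 0 0 70; 0 0 25 0 0 0 70; 0 0 12.5 0 0 0 70; 0 0 0 0 0 0 70'|grep -E 'tcp_pos|wrist'; python3 -m inch '0 0 0 0 0 0 30; 0 0 0 0 0 0 30; 0 0 0 0 0 0 30; 0 0 0 0 0 0 30; 0 0 0 0 0 0 30'; python3 plan.py 586.1 322.4 90 81.1
```

```text
[[597.07107822 396.65663572  38.        ]]
tcp_pos: [0.3846, -0.2932, -0.0064]
wrist_force: [-0.0, -0.4, -0.2]
clock: 17.82
tcp_pos: [0.3849, -0.2949, -0.0053]
tcp_rot: [1.775, 2.592, -0.0]
wrist_force: [-1.0, -0.1, 3.9]
width: 0.0358
grasp_force: 25.0
turn [-0.000e+00  1.000e-03 -1.046e+00] shift [-103.2  641.   -95.3]
pos [ 384.9 -294.9   -5.3] w 35.8 gf 25.0 q6 -1.13 t 17.825
```

```bash
python3 -m inch '0 0 -12 0 0 0 30; 0 0 -25 0 0 0 30; 0 0 -30 0 0 0 30; 0 0 -28 0 0 0 30; 0 0 0 0 0 -0.174 30'|grep -E 'tcp_pos|width|grasp'; python3 -m inch '0 0 0 0 0 -0.174 30; 0 0 0 0 0 -0.174 30; 0 0 0 0 0 -0.174 30; 0 0 0 0 0 -0.174 30; 0 0 0 0 0 -0.176 30'|grep -E 'tcp_pos|width|grasp'; python3 plan.py 586.1 322.4 90 81.1
```

```text
tcp_pos: [0.3865, -0.296, 0.0929]
width: 0.0358
grasp_force: 25.0
tcp_pos: [0.3848, -0.2945, 0.0899]
width: 0.0358
grasp_force: 25.0
turn [0.    0.    0.006] shift [-1.034e+02  6.406e+02 -1.000e-01]
pos [ 384.8 -294.5   89.9] w 35.8 gf 25.0 q6 -2.18 t 19.075
```

```bash
python3 -m inch '-8 49 0 0 0 0 30; -8 49 0 0 0 0 30; -8 49 0 0 0 0 30; -8 49 0 0 0 0 30; -8 49 0 0 0 0 30'|grep -E 'tcp_pos|width|grasp'; python3 -m inch '-8 49 0 0 0 0 30; -8 49 0 0 0 0 30; -8 49 0 0 0 0 30; -8 49 0 0 0 0 30; -8 49 0 0 0 0 30'|grep -E 'tcp_pos|width|grasp'; python3 -m inch '-8 49 0 0 0 0 30; -8 49 0 0 0 0 30; -7 53 0 0 0 0.006 30; 0 0 0 0 0 0 30; 0 0 0 0 0 0 30'|grep -E 'tcp_pos|width|grasp'; python3 plan.py 586.1 322.4 90 81.1
```

```text
tcp_pos: [0.4625, -0.0571, 0.0901]
width: 0.0357
grasp_force: 25.0
tcp_pos: [0.5397, 0.1789, 0.09]
width: 0.0357
grasp_force: 25.0
tcp_pos: [0.585, 0.3226, 0.0892]
width: 0.0358
grasp_force: 25.0
turn [-0.001 -0.001 -0.005] shift [-1.1 -0.  -0.8]
pos [585.  322.6  89.2] w 35.8 gf 25.0 q6 -0.98 t 20.95
```

```bash
python3 -m inch '-1 0 30 0 0 0 30; 0 0 30 0 0 0 30; 0 0 18 0 0 0 30; 0 0 6 0 0 0 30; 0 0 0 0 0 0 30'|grep -E 'tcp_pos|wrist'; python3 -m inch '0 0 3 0 0 0 30; 0 0 2 0 0 0 30; 0 0 1 0 0 0 30;  0 0 0 0 0 0 30'
```

```text
tcp_pos: [0.5867, 0.3224, 0.0059]
wrist_force: [0.4, 0.5, -0.8]
clock: 22.08
tcp_pos: [0.5864, 0.3227, -0.0007]
tcp_rot: [-0.252, -3.131, 0.0]
wrist_force: [-0.1, -0.2, 0.0]
width: 0.0359
grasp_force: 25.0
```

```bash
python3 -m inch '0 0 0.6 0 0 0 30; 0 0 0.6 0 0 0 30; 0 0 0 0 0 0 30'|grep -E 'tcp_pos|wrist'; python3 -m inch '0 0 0.6 0 0 0 30;  0 0 0 0 0 0 30'|grep -E 'tcp_pos|wrist'
```

```text
tcp_pos: [0.5866, 0.3228, -0.0012]
wrist_force: [-3.6, -1.3, 5.3]
tcp_pos: [0.5867, 0.3229, -0.0012]
wrist_force: [-4.9, -1.3, 8.7]
```

Seated. Release and go to vial 1.

```bash
python3 -m inch '0 0 -0.8 0 0 0 42; 0 0 0 0 0 0 48; 0 0 0 0 0 0 48; 0 0 0 0 0 0 48'; python3 -m inch '0 0 -20 0 0 0 48; 0 0 -30 0 0 0 48; 0 0 -45 0 0 0 60; 0 0 0 0 0 0.174 60; 0 0 0 0 0 0.174 60' | grep tcp_pos;  python3 -m inch '0 0 0 0 0 0.174 60; 0 0 0 0 0 0.174 60; 0 0 0 0 0 0.174 60; 0 0 0 0 0 0.174 60; 0 0 0 0 0 0.174 60'|grep tcp_pos; python3 -m inch '0 0 0 0 0 0.174 60; 0 0 0 0 0 0 60'|grep tcp_pos;  python3 plan.py 417.1 134 90 1
```

```text
clock: 23.2
tcp_pos: [0.5863, 0.3226, -0.0019]
tcp_rot: [-0.252, -3.131, 0.0]
wrist_force: [0.8, 0.5, 0.1]
width: 0.0478
grasp_force: 0.0
tcp_pos: [0.5876, 0.3233, 0.0965]
tcp_pos: [0.5869, 0.3229, 0.0952]
tcp_pos: [0.5869, 0.3229, 0.095]
turn [ 0.002 -0.001  0.002] shift [-185.9 -173.1    5. ]
pos [586.9 322.9  95. ] w 59.9 gf 0.0 q6 0.41 t 24.7
```

```bash
python3 -m inch '-37 -35 1 0 0 0 60; -37 -35 1 0 0 0 60; -37 -35 1 0 0 0 60; -37 -35 1 0 0 0 60; -38 -33 1 0 0 0 60'|grep tcp_pos; python3 -m inch '0 0 0 0 0 0 60; 0 0 0 0 0 0 60'|grep tcp_pos; python3 plan.py 417.1 134 1 1
python3 - <<'E'
from h import *
from meas import *
im=snap('top','t4')
c=cv2.resize(im[130:260,90:260],(765,585),interpolation=cv2.INTER_CUBIC); cv2.imwrite('pics/z5.png',c[:,:,::-1])
E
```

```text
tcp_pos: [0.416, 0.1327, 0.0891]
tcp_pos: [0.418, 0.134, 0.0896]
turn [ 0.003 -0.001  0.003] shift [ 0.1 -0.9 88.6]
pos [418.  134.   89.6] w 60.1 gf 0.0 q6 0.17 t 25.575
```

View pics/z5.png

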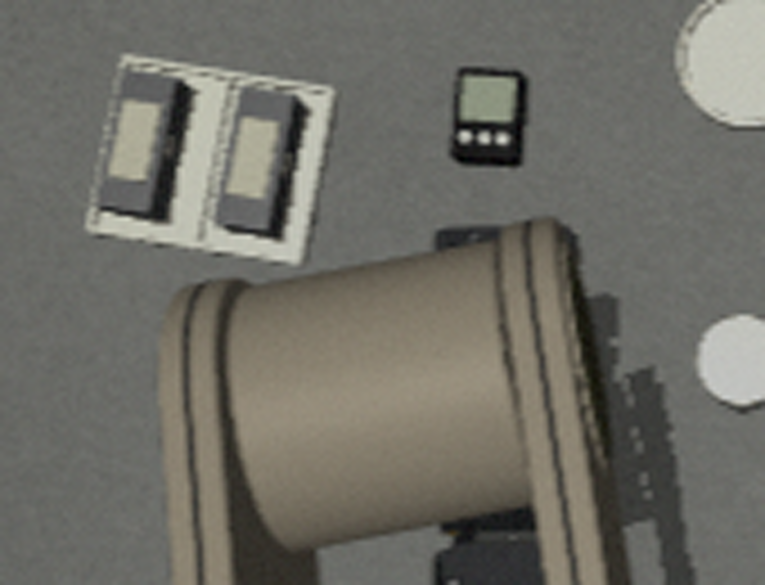

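Both boxes are in their bays; the second's label is at about (146,165). Checking it in the tray frame, then gripping vial 1.

```bash
python3 -c "
from h import *
P=cast('top',[[119.2,161],[146.2,165.1]],.038)[:,:2]*1000-[592,359.9]
a=np.radians(-8.9);print(P@np.array([[np.cos(a),-np.sin(a)],[np.sin(a),np.cos(a)]]))"; python3 -m inch '0 -1 30 0 0 0 60; 0 0 30 0 0 0 60; 0 0 20 0 0 0 60; 0 0 8.5 0 0 0 60; 0 0 0 0 0 0 60'|grep -E 'tcp_pos|wrist'; python3 -m inch '0 0 0 0 0 0 24; 0 0 0 0 0 0 24; 0 0 0 0 0 0 24; 0 0 0 0 0 0 24; 0 0 0 0 0 0 24' 15; python3 plan.py 564.3 -309 90 1
```

```text
[[ -0.79155759  39.66410608]
 [ -0.46122529 -37.94197655]]
tcp_pos: [0.4159, 0.134, -0.0003]
wrist_force: [0.5, 0.1, -0.2]
clock: 26.88
tcp_pos: [0.4161, 0.1336, 0.0003]
tcp_rot: [2.201, 2.241, 0.001]
wrist_force: [-1.4, 0.3, 3.4]
width: 0.0298
grasp_force: 15.0
turn [ 0.001 -0.     0.001] shift [-445.2  140.4  -89.7]
pos [4.161e+02 1.336e+02 3.000e-01] w 29.8 gf 15.0 q6 0.18 t 26.875
```

```bash
python3 plan.py 565.3 -370 110 1; python3 -m inch '0 0 -12 0 0 0 24; 0 0 -25 0 0 0 24; 0 0 -38 0 0 0 24; 0 0 -35 0 0 0 24; 0 0 0 0 0 0 24'|grep -E 'tcp_pos|width|grasp'; python3 plan.py 565.3 -370 110 1
```

```text
turn [ 0.001 -0.     0.001] shift [-506.2  140.4 -109.7]
pos [4.161e+02 1.336e+02 3.000e-01] w 29.8 gf 15.0 q6 0.18 t 26.875
tcp_pos: [0.4183, 0.1341, 0.1137]
width: 0.0296
grasp_force: 15.0
turn [ 0.006 -0.001  0.001] shift [-506.6  138.2    3.7]
pos [418.3 134.1 113.7] w 29.6 gf 15.0 q6 0.18 t 27.5
```

```bash
python3 -m inch '-46 12.6 0 0 0 0 24; -46 12.6 0 0 0 0 24; -46 12.6 0 0 0 0 24; -46 12.6 0 0 0 0 24; -46 12.6 0 0 0 0 24'|grep -E 'tcp_pos|width|grasp'; python3 -m inch '-46 12.6 0 0 0 0 24; -46 12.6 0 0 0 0 24; -46 12.6 0 0 0 0 24; -46 12.6 0 0 0 0 24; -46 12.6 0 0 0 0 24'|grep -E 'tcp_pos|width|grasp'; python3 -m inch '-46 13 0 0 0 0 24; 0 0 0 0 0 0 24; 0 0 0 0 0 0 24'|grep -E 'tcp_pos|width|grasp'; python3 plan.py 565.3 -370 4.5 1
```

```text
tcp_pos: [0.4823, -0.0966, 0.1088]
width: 0.0296
grasp_force: 15.0
tcp_pos: [0.5496, -0.3251, 0.1084]
width: 0.0296
grasp_force: 15.0
tcp_pos: [0.5631, -0.3691, 0.1083]
width: 0.0298
grasp_force: 15.0
turn [-0.002 -0.002  0.   ] shift [ -0.9   2.2 103.8]
pos [ 563.1 -369.1  108.3] w 29.8 gf 15.0 q6 -0.67 t 29.125
```

```bash
python3 -m inch '-1 2 30 0 0 0 24; 0 0 30 0 0 0 24; 0 0 24 0 0 0 24; 0 0 12 0 0 0 24; 0 0 0 0 0 0 24'|grep -E 'tcp_pos|wrist'; python3 -m inch '0 0 3 0 0 0 24; 0 0 2 0 0 0 24; 0 0 1.5 0 0 0 24; 0 0 0 0 0 0 24; 0 0 0 0 0 0 24'
```

```text
tcp_pos: [0.5653, -0.3695, 0.0131]
wrist_force: [-0.6, -0.2, -0.0]
clock: 30.38
tcp_pos: [0.5659, -0.3709, 0.0074]
tcp_rot: [2.201, 2.241, 0.0]
wrist_force: [-0.3, -0.7, -0.7]
width: 0.0298
grasp_force: 15.0
```

```bash
python3 -m inch '0 0 1 0 0 0 24; 0 0 1 0 0 0 24; 0 0 0 0 0 0 24'|grep -E 'tcp_pos|wrist'; python3 -m inch '0 0 0.8 0 0 0 24; 0 0 0 0 0 0 24'|grep -E 'tcp_pos|wrist'
```

```text
tcp_pos: [0.5658, -0.3707, 0.0051]
wrist_force: [-0.4, 0.1, -1.2]
tcp_pos: [0.5658, -0.3707, 0.0044]
wrist_force: [1.0, 0.2, -0.2]
```

```bash
python3 -m inch '0 0 0.6 0 0 0 24; 0 0 0 0 0 0 24'|grep -E 'tcp_pos|wrist'; python3 -m inch '0 0 0.6 0 0 0 24; 0 0 0 0 0 0 24'|grep -E 'tcp_pos|wrist'
```

```text
tcp_pos: [0.566, -0.3709, 0.0043]
wrist_force: [-0.9, 1.0, 3.3]
tcp_pos: [0.5661, -0.371, 0.0043]
wrist_force: [-3.2, 1.9, 6.8]
```

Seated. Release and go to vial 2 with the same yaw.

```bash
python3 -m inch '0 0 -0.8 0 0 0 36; 0 0 0 0 0 0 48; 0 0 0 0 0 0 48; 0 0 0 0 0 0 48'|grep -E 'tcp_pos|width'; python3 -m inch '0 0 -20 0 0 0 48; 0 0 -35 0 0 0 48; 0 0 -45 0 0 0 60; 0 0 0 0 0 0 60' | grep tcp_pos; python3 plan.py 441.7 -139.3 105 1
```

```text
tcp_pos: [0.5658, -0.3707, 0.0039]
width: 0.0479
tcp_pos: [0.5692, -0.3733, 0.1118]
turn [0.008 0.007 0.001] shift [ 236.2 -123.4    6.8]
pos [ 569.2 -373.3  111.8] w 59.3 gf 0.0 q6 -0.67 t 32.5
```

```bash
python3 -m inch '47 -24 0 0 0 0 60; 47 -24 0 0 0 0 60; 47 -24 0 0 0 0 60; 47 -24 0 0 0 0 60; 46 -24 0 0 0 0 60'|grep tcp_pos; python3 -m inch '0 0 0 0 0 0 60; 0 0 0 0 0 0 60'|grep tcp_pos; python3 plan.py 441.7 -139.3 1 1
```

```text
tcp_pos: [0.4407, -0.1376, 0.1043]
tcp_pos: [0.4422, -0.1393, 0.1048]
turn [0.001 0.001 0.001] shift [ -0.   -0.5 103.8]
pos [ 442.2 -139.3  104.8] w 60.0 gf 0.0 q6 -0.43 t 33.375
```

```bash
python3 -m inch '0 0 35 0 0 0 60; 0 0 35 0 0 0 60; 0 0 22 0 0 0 60; 0 0 12 0 0 0 60; 0 0 0 0 0 0 60'|grep -E 'tcp_pos|wrist'; python3 -m inch '0 0 0 0 0 0 24; 0 0 0 0 0 0 24; 0 0 0 0 0 0 24; 0 0 0 0 0 0 24; 0 0 0 0 0 0 24' 15; python3 -m inch '0 0 -12 0 0 0 24; 0 0 -25 0 0 0 24; 0 0 -38 0 0 0 24; 0 0 -35 0 0 0 24; 0 0 0 0 0 0 24'|grep -E 'tcp_pos|width|grasp'; python3 plan.py 564.3 -308 110 1
```

```text
tcp_pos: [0.4415, -0.1394, -0.0003]
wrist_force: [0.8, 0.5, -0.0]
clock: 34.62
tcp_pos: [0.4421, -0.1392, 0.0006]
tcp_rot: [2.201, 2.241, 0.0]
wrist_force: [0.0, 0.1, 4.6]
width: 0.0297
grasp_force: 15.0
tcp_pos: [0.444, -0.14, 0.114]
width: 0.0297
grasp_force: 15.0
turn [0.006 0.003 0.001] shift [-170.1  117.3    4. ]
pos [ 444. -140.  114.] w 29.7 gf 15.0 q6 -0.43 t 35.25
```

```bash
python3 -m inch '-42 29.5 0 0 0 0 24; -42 29.5 0 0 0 0 24; -42 29.5 0 0 0 0 24; -43 30 0 0 0 0 24; 0 0 0 0 0 0 24'|grep -E 'tcp_pos|width'; python3 -m inch '0 0 30 0 0 0 24; 0 0 30 0 0 0 24; 0 0 24 0 0 0 24; 0 0 14 0 0 0 24; 0 0 0 0 0 0 24'|grep -E 'tcp_pos|wrist'; python3 -m inch '0 0 3 0 0 0 24; 0 0 2 0 0 0 24; 0 0 1 0 0 0 24; 0 0 0 0 0 0 24; 0 0 0 0 0 0 24'; python3 plan.py 564.3 -308 4.5 1
```

```text
tcp_pos: [0.5629, -0.3078, 0.1067]
width: 0.0296
tcp_pos: [0.562, -0.3047, 0.0108]
wrist_force: [0.0, -0.3, -1.2]
clock: 37.12
tcp_pos: [0.5633, -0.3059, 0.0063]
tcp_rot: [2.201, 2.241, 0.0]
wrist_force: [-0.9, -0.5, -0.3]
width: 0.0294
grasp_force: 15.0
turn [0. 0. 0.] shift [-2.1  1.   1.8]
pos [ 563.3 -305.9    6.3] w 29.4 gf 15.0 q6 -0.6 t 37.125
```

```bash
python3 -m inch '-2 1 0 0 0 0 24; 0 0 1 0 0 0 24; 0 0 0.6 0 0 0 24; 0 0 0 0 0 0 24'|grep -E 'tcp_pos|wrist'; python3 -m inch '0 0 0.6 0 0 0 24; 0 0 0 0 0 0 24'|grep -E 'tcp_pos|wrist'
```

```text
tcp_pos: [0.5643, -0.3079, 0.0047]
wrist_force: [-1.1, -0.6, 1.8]
tcp_pos: [0.5644, -0.3079, 0.0047]
wrist_force: [-3.1, 1.4, 6.5]
```

```bash
python3 -m inch '0 0 -0.8 0 0 0 36; 0 0 0 0 0 0 48; 0 0 0 0 0 0 48; 0 0 0 0 0 0 48'|grep -E 'tcp_pos|width'; python3 -m inch '0 0 -20 0 0 0 48; 0 0 -35 0 0 0 48; 0 0 -45 0 0 0 60; 0 0 0 0 0 0 84; 0 0 0 0 0 0 84' | grep tcp_pos; python3 plan.py 458.9 15.2 100 1
```

```text
tcp_pos: [0.5642, -0.3078, 0.0046]
width: 0.0482
tcp_pos: [0.5646, -0.308, 0.1058]
turn [0.001 0.001 0.001] shift [ 325.  -100.     5.8]
pos [ 564.6 -308.   105.8] w 73.7 gf 0.0 q6 -0.6 t 39.0
```

```bash
python3 -m inch '46 -14 0 0 0 0 84; 46 -14 0 0 0 0 84; 46 -14 0 0 0 0 84; 46 -14 0 0 0 0 84; 47 -15 0 0 0 0 84'|grep tcp_pos; python3 -m inch '47 -15 0 0 0 0 84; 47 -14 0 0 0 0 84; 0 0 0 0 0 0 84; 0 0 0 0 0 0 84'|grep tcp_pos; python3 plan.py 458.9 15.2 -6 1
python3 - <<'E'
from h import *
im=snap('top','t5')
c=cv2.resize(im[130:260,280:450],(765,585),interpolation=cv2.INTER_CUBIC); cv2.imwrite('pics/z6.png',c[:,:,::-1])
E
```

```text
tcp_pos: [0.4873, -0.0765, 0.1033]
tcp_pos: [0.458, 0.0151, 0.1041]
turn [-0.001  0.     0.001] shift [1.000e-01 9.000e-01 1.101e+02]
pos [458.   15.1 104.1] w 83.8 gf 0.0 q6 -0.1 t 40.125
```

View pics/z6.png

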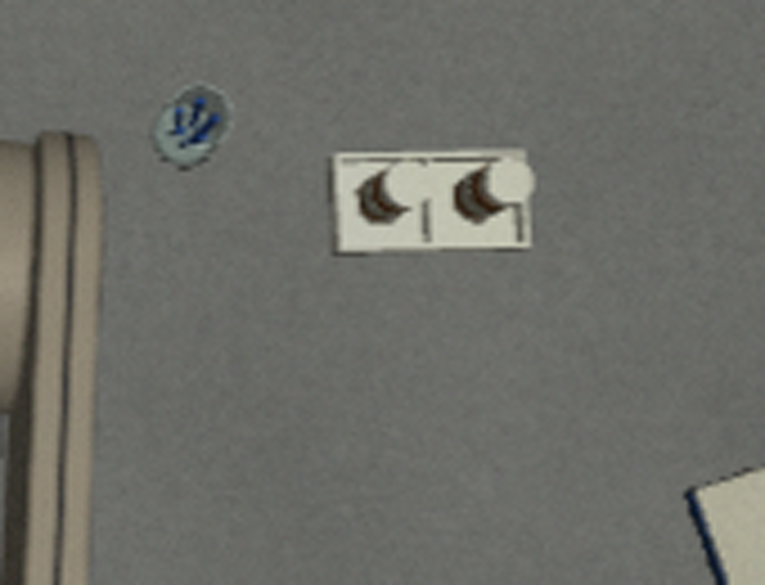

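Both vials stand in their pockets, with cap centres near (371,170) and (393,170) after parallax lean. Now the jar.

```bash
python3 -c "
from h import *
print(cast('top',[[370.9,170.2],[393.6,170.2]],.064)*1000)"; python3 -m inch '0 1 35 0 0 0 84; 0 0 35 0 0 0 84; 0 0 24 0 0 0 84; 0 0 16 0 0 0 84; 0 0 0 0 0 0 84'|grep -E 'tcp_pos|wrist'; python3 -m inch '0 0 0 0 0 0 50; 0 0 0 0 0 0 50; 0 0 0 0 0 0 50; 0 0 0 0 0 0 50; 0 0 0 0 0 0 50' 20; python3 -m inch '0 0 -12 0 0 0 50; 0 0 -25 0 0 0 50; 0 0 -35 0 0 0 50; 0 0 0 0 0 0 50'|grep -E 'tcp_pos|width|grasp'; python3 plan.py 660.8 10.5 68 1
```

```text
[[ 567.37134352 -309.39995741   64.        ]
 [ 567.45746487 -372.92719986   64.        ]]
tcp_pos: [0.4584, 0.0147, -0.0064]
wrist_force: [0.9, 0.5, 0.0]
clock: 41.42
tcp_pos: [0.4598, 0.0154, -0.0046]
tcp_rot: [2.201, 2.241, 0.001]
wrist_force: [-1.9, 0.2, 5.6]
width: 0.0557
grasp_force: 20.0
tcp_pos: [0.4621, 0.0152, 0.0703]
width: 0.0558
grasp_force: 20.0
turn [0.006 0.001 0.001] shift [ -8.2 198.6   2.3]
pos [462.1  15.2  70.3] w 55.8 gf 20.0 q6 -0.1 t 41.925
```

```bash
python3 -m inch '-2 40 0 0 0 0 50; -2 40 0 0 0 0 50; -2 40 0 0 0 0 50; -2 40 0 0 0 0 50; 0 39 0 0 0 0 50'|grep -E 'tcp_pos|width'; python3 -m inch '0 0 0 0 0 0 50; 0 0 25 0 0 0 50; 0 0 20 0 0 0 50; 0 0 12 0 0 0 50; 0 0 0 0 0 0 50'|grep -E 'tcp_pos|wrist'; python3 -m inch '0 0 0 0 0 0 50; 0 0 0 0 0 0 50'|grep width; python3 plan.py 660.8 10.5 -1 1
```

```text
tcp_pos: [0.6589, 0.0109, 0.0651]
width: 0.0554
tcp_pos: [0.657, 0.011, 0.0082]
wrist_force: [0.2, 0.3, -1.3]
width: 0.0558
turn [0.002 0.    0.   ] shift [-0.4  1.4 12. ]
pos [659.4  10.9  11. ] w 55.8 gf 20.0 q6 -0.08 t 43.425
```

```bash
python3 -m inch '0 1 4 0 0 0 50; 0 0 3 0 0 0 50; 0 0 2 0 0 0 50; 0 0 1 0 0 0 50; 0 0 0 0 0 0 50'|grep -E 'tcp_pos|wrist'; python3 -m inch '0 0 0.6 0 0 0 50; 0 0 0 0 0 0 50'|grep -E 'tcp_pos|wrist'
```

```text
tcp_pos: [0.6594, 0.011, -0.0004]
wrist_force: [-0.6, -0.1, -1.8]
tcp_pos: [0.6596, 0.011, -0.0008]
wrist_force: [0.6, -1.1, -1.6]
```

```bash
python3 -m inch '0 0 0.8 0 0 0 50; 0 0 0 0 0 0 50'|grep -E 'tcp_pos|wrist'; python3 -m inch '0 0 0.6 0 0 0 50; 0 0 0 0 0 0 50'|grep -E 'tcp_pos|wrist'
```

```text
tcp_pos: [0.6597, 0.011, -0.0015]
wrist_force: [0.2, 0.3, -0.9]
tcp_pos: [0.6597, 0.011, -0.0015]
wrist_force: [-3.4, 0.1, 5.1]
```

Seated. Release, rise, swing clear and check.

```bash
python3 -m inch '0 0 -0.6 0 0 0 62; 0 0 0 0 0 0 72; 0 0 0 0 0 0 72; 0 0 0 0 0 0 72'|grep -E 'tcp_pos|width'; python3 -m inch '0 0 -20 0 0 0 72; 0 0 -35 0 0 0 72; 0 0 -45 0 0 0 72; 0 -50 -20 0 0 0 72; 0 -50 0 0 0 0 72'|grep tcp_pos; python3 -m inch '0 -50 0 0 0 0 72; 0 -50 0 0 0 0 72; 0 0 0 0 0 0 72'|grep tcp_pos
python3 - <<'E'
from h import *
im=snap('top','t6'); a=snap('scene','s6')
c=np.hstack([cv2.resize(im[110:260,90:430],(400,176)),np.zeros((176,0,3),np.uint8)])
cv2.imwrite('pics/z7.png',np.vstack([cv2.resize(im[120:220,90:430],(800,235),interpolation=cv2.INTER_CUBIC),cv2.resize(a[120:370,60:460],(800,365)[:2])])[:,:,::-1][:600])
E
```

```text
tcp_pos: [0.6595, 0.011, -0.0018]
width: 0.0721
tcp_pos: [0.561, 0.0089, 0.1227]
tcp_pos: [0.4565, 0.0076, 0.1187]
```

View pics/z7.png

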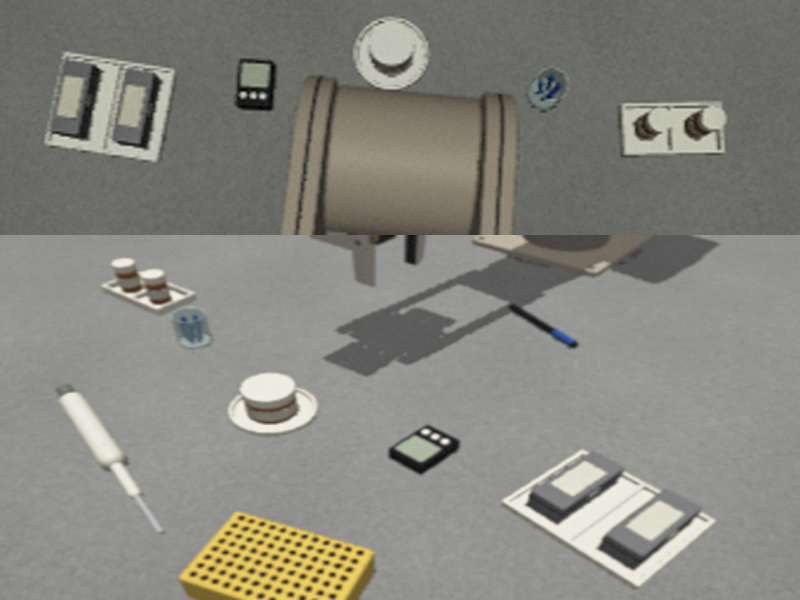

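All five items are seated in their places: boxes at (75,97) and (137,107), jar at (393,45), vials at (655,120) and (705,122). The timer (256,84) and beaker (548,88) have not moved.

```bash
python3 -c "
from rig import ticket
print(ticket.job_done())"
```

```text
the job is handed in; nothing more can be done
None
```

The job is handed in, with no verdict returned: the last pictures show both boxes flat in their bays, both vials upright in their pockets and the jar upright in the dish, with the beaker and timer where they were.

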